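Present the chocolate sample to the check station

ROBOT

A 6-joint arm with a two-finger parallel gripper is mounted at the origin on the work surface. World frame = base frame: x ahead of the robot, y to its left, z up, the work surface at z = 0. Lengths are in m, angles in rad, forces in N, time in s.
With the tool pointing down it reaches from about 0.25 to 0.725 m from the base axis. Payload 4 kg.
Tool frame: the origin (TCP) lies at the very end of the fingers, on their centre line; the grasp point (between the pads) lies 19 mm behind it; x points along the fingers, z is the direction in which the jaws open and shut, and the axes are right-handed (so a half turn about x gives the same grasp; the last joint's range is limited). The gripper opens to 85 mm and grips with 20 to 120 N. Pads are 22 mm wide; open, the fingers measure 114 mm over their backs; the gripper's body (76 mm by 85 mm) begins 54 mm behind the grasp point. The pads swing forward as they close: fully open they stand 13 mm farther back than shut.
Start: joints at [-1.151, 0.241, 0.005, 1.335, 0, 1.571], TCP at [0.204, -0.457, 0.231] pointing down, gripper open.
Joint ranges: [-2.72, 2.72], [-1.05, 1.87], [-1.09, 1.28], [-1.99, 2.15], [-1.42, 1.44], [-3.14, 3.14]. Speed limits (rad/s): [2.79, 2.79, 3.14, 3.14, 3.14, 3.14].

INTERFACE

Orientations are given as a unit quaternion [x, y, z, w].
In Python, from workcell import r gives the robot as it stands.
- The arm moves only by the shell command python3 -m jog 'ROWS' [FORCE]. ROWS is text: rows parted by semicolons, each of 5 numbers parted by spaces: the shift along the tool's x, y, z in units of 50 mm (1.0 is 50 mm), then the turn about the tool's x in units of 6 degrees (1.0 is 6 degrees), then the finger opening in mm, from 0 to 85.4. A call has 1 to 12 rows; each row shifts and turns the commanded pose from where the row before left it, along the tool's axes as they then stand; what a row does not reach is not made up. A row lasts 1/8 s, in which the tool goes at most 62.5 mm and 10.7 degrees, less where a joint would pass 70% of its speed; a pose out of reach is approached as far as the arm can. A call is refused whole if a number of a shift passes 1 or a number of a turn 1, either way. A call with a gripper value outside its range is refused whole. The fingers move at their own pace and stop on an object; FORCE is the grip in N (left out, the last holds). Time passes only in rows, so rows that do not move let the fingers close. It gives the time, the measured TCP pose, the force and the opening at its end, in the units of the state.
- r.get_state(): the state, without advancing time (a new reading comes with each control period).
- r.snapshot(name): name is "scene" or "top" or "wrist"; returns a dict with "image" (480x640x3 uint8, red, green, blue), "camera_matrix" (3x3 intrinsics, pixels), "D" ([k1, k2, p1, p2, k3] as OpenCV has them; the pictures are not rectified), "R" (3x3) and "t" (3): a world point X has camera coordinates R X + t. Camera axes: x right, y down, z forward; pixel columns grow to the right and rows downward; lengths in m; the calibration is good to about 2 mm. A picture is of the moment at which its call begins. There is no depth.
- r.close_job(): hands the job in, once; it reports no verdict.
Trained networks look in a picture, given as the dict that the camera call returned (one of the last four; its "shot" number tells which), for a name from the list of things; names that differ only in an ending like _2 or _b are one class to them, and where a whole thing is asked for, a point or a joint stands for the part that bears it (a point fixed in the world has none). Each returns a list of dicts, best first, with "conf" (0 to 1); they miss things now and then, are a little off and sometimes report something else, mostly with a low value. They report only what shows in the picture. A call takes as long as a camera call. They do not tell look-alikes from the thing itself.
- r.boxes_of(query, picture): "extent" ([left, top, width, height] in pixels, round what is visible of it).
- r.outline_of(query, picture): "pixels" (480x640 bool, what is visible of it) and "extent" ([left, top, width, height] in pixels, round what is visible of it).
- r.landmark_of(query, picture): "centre" ([column, row] in pixels: a listed point, or the origin of a listed thing).
The state is a dict: "time": time; "joint_pos": joint angles; "joint_vel": joint speeds; "joint_efforts": joint torques, N m; "tcp_pos": TCP position; "tcp_rot": TCP orientation; "force": force on the tool from outside, world axes, zero at the start; "ft_torque": the same for the moment, N m; "opening": opening from 0.0 (shut) to 1.0 (fully open).
Only numpy, scipy, OpenCV 4.12 (cv2) and the standard library are available. Lean on these libraries where they do the work, as an engineer would, in place of code of your own. Each camera call takes 0.05 s, during which the arm holds its last target. There are 200 camera calls.

TASK

In the bakery, slide the small baking tray (the black post is its handle) along the counter, without lifting it, into the slot of the check station until it is fully home against the stop, with the blue dish and its loose chocolate ball riding along. Then lift the dish (the hoop is its handle) straight up a hand's breadth above the tray, and only then turn it a quarter turn (either way) so that its hoop stands square across the slot; keep the dish level and the ball in its middle throughout. Finish while still holding the dish there, level and steady over the tray, and leave the tray home and everything else on the counter where it was.

Things in the scene. Friction and masses are not known exactly. Their poses are not given: they have to be found in the camera images.
- station: fixed check station: slot between two rails 156 mm apart (x -80 to 85 mm), lips over them at 24-30 mm height leave 132 mm open above; orange guides flare to 200 mm wide at x -120; stop face at x 81; white box 88 mm high behind it to x 168. No floor: the tray slides on the counter. Origin: on the counter, where the tray's origin is when home. x points into the slot, from mouth to stop; z up
- tray: aluminium tray, 160 mm (x) by 150 mm (y), floor 3 mm thick, rim 11 mm high, 0.3 to 0.5 kg, slides freely. Origin at the centre of its underside (the 160 x 150 part); +x is the end that enters the slot. Starts before the slot's mouth, roughly facing it
- tray_post (a point): point on the axis of the tray's black upright square post, 18 x 18 mm, sides along the tray's x and y, top 70 mm above the counter. This point is 50 mm above the counter, at x -130, y 0 mm of the tray; a 4 mm tongue joins post and tray
- dish: round blue dish, 122 mm across, loose on the tray, 0.24 to 0.36 kg. Origin at the centre of its underside. Its top is a shallow cone: 7 mm high in the middle, 8 degree slope to radius 32 mm, then 20 degrees to the 21 mm high rim. A wire hoop stands over it in its x-z plane, legs at x = +-59 mm. At the start the hoop lies along the tray's x within 10 degrees
- dish_grip (a point): centre of the level wooden grip at the top of the dish's hoop, 100 mm straight above the dish's origin: 60 mm long (dish x), 14 mm wide (dish y), 14 mm high; clear below it down to the ball, 43 mm above the dish's underside
- ball_center (a point): centre of the loose dark-brown chocolate ball, 36 mm across, about 30 g, in the middle of the dish under the hoop; it rolls if the dish is tilted or jerked
- shaker: clear jar shaker with a steel cap, 60 mm across, 120 mm high, on the side of the slot farther from the robot. Loose; leave alone. Origin at the centre of its underside.
- bun: golden round bun, 76 mm across, 46 mm high. Loose; leave alone. Origin at the centre of its underside.
- bun2: darker round bun, 76 mm across, 46 mm high. Loose; leave alone. Origin at the centre of its underside.
- scraper: dough scraper with steel blade and wooden grip lying flat, about 120 x 95 mm, 18 mm high, on the robot's side of the slot. Loose; leave alone. Origin at the centre of its underside.
- bowl: white bowl 120 mm across, 50 mm high, to the robot's right. Loose; leave alone. Origin at the centre of its underside.
- pin: wooden rolling pin, barrel 48 mm thick, 360 mm long over the handles (along its x), to the robot's left. Loose; leave alone. Origin at the centre of its underside.
There are look-alikes about, which are no part of the job. Several things look just like the dish: the one meant starts farthest from the robot's base.

How it is judged:
By the outcome, as a careful person would: the job done as asked, in the order asked, and still so for the second after the job is handed in, while the arm keeps its last pose, push and grip.
It also fails if it takes over 61 s, if anything falls off the work surface, if the arm or the gripper's body presses on something with over 40 N, if the wrist force passes 120 N, or if a joint passes its speed limit or range.

## Working session

There is one attempt and no reset: what is moved stays moved. The work goes in short steps, Python scripts to look and compute and a shell command to move; the robot and the scene stay as the last step left them, time stands still between calls to the robot, and variables do not carry over. Pictures are saved under pics/ and viewed, about 8 in all and at most 12, crops included, and the job is handed in when it is done.

```bash
mkdir -p pics; ls; python3 - <<'E'
from workcell import r
import cv2
for n in ("scene","top"):
    p=r.snapshot(n); cv2.imwrite(f"pics/{n}0.png",p["image"][:,:,::-1])
    print(n,p["camera_matrix"].round(1).tolist(),p["D"],(-p["R"].T@p["t"]).round(3))
    for q in ("station","tray","tray_post","dish","dish_grip","ball_center","shaker","bun","scraper","bowl","pin"):
        try: print(q,[(tuple(int(v) for v in d["centre"]),round(d["conf"],2)) for d in r.landmark_of(q,p)])
        except Exception as e: print(q,e)
print(r.get_state())
E
```

```text
pics
scene [[571.7, 0.0, 307.6], [0.0, 571.7, 230.5], [0.0, 0.0, 1.0]] [0.0228983 0.        0.        0.        0.       ] [ 1.308 -0.379  1.152]
station []
tray [((318, 216), 0.72), ((357, 213), 0.68), ((316, 250), 0.67)]
tray_post [((358, 217), 0.84), ((316, 250), 0.63)]
dish [((135, 221), 0.75), ((358, 181), 0.67), ((319, 246), 0.66)]
dish_grip [((130, 197), 0.93), ((319, 220), 0.8), ((364, 158), 0.79)]
ball_center [((320, 241), 0.59), ((317, 248), 0.4)]
shaker [((242, 354), 0.61)]
bun [((321, 326), 0.96), ((374, 294), 0.9)]
scraper [((204, 233), 0.86)]
bowl [((97, 339), 0.72)]
pin [((479, 200), 0.6)]
top [[449.3, 0.0, 326.9], [0.0, 449.3, 241.5], [0.0, 0.0, 1.0]] [0.0035873 0.        0.        0.        0.       ] [0.321 0.028 1.197]
station []
tray [((355, 179), 0.2)]
tray_post [((274, 261), 0.69)]
dish [((318, 252), 0.66), ((244, 318), 0.65), ((479, 357), 0.61)]
dish_grip [((320, 247), 0.78), ((238, 319), 0.59), ((491, 358), 0.56)]
ball_center [((319, 252), 0.39)]
shaker [((425, 179), 0.97), ((418, 317), 0.52), ((531, 236), 0.16)]
bun [((300, 184), 0.64), ((354, 178), 0.58)]
scraper [((418, 317), 0.68)]
bowl [((532, 237), 0.57)]
pin [((134, 242), 0.68)]
{'time': 1.2, 'joint_pos': array([-1.15100911e+00,  2.40582216e-01,  5.01837343e-03,  1.33517360e+00,
       -3.89477122e-06,  1.57081959e+00]), 'joint_vel': array([-0.00145395,  0.00088388,  0.00026483, -0.00019632, -0.00022286,
        0.00067451]), 'joint_efforts': array([-1.62917961e-03, -3.72218835e+01,  2.52693236e+01,  1.34482529e-03,
       -1.85686686e-04, -1.98813041e-06]), 'tcp_pos': array([ 0.20378986, -0.45660595,  0.23132238]), 'tcp_rot': array([ 0.38484304,  0.59318327, -0.38486801,  0.5932167 ]), 'force': array([ 0.38198509, -0.12483449,  0.19732503]), 'ft_torque': array([-0.05297642, -0.03419744, -0.00298826]), 'opening': 0.9992331145539554}
```

View pics/scene0.png

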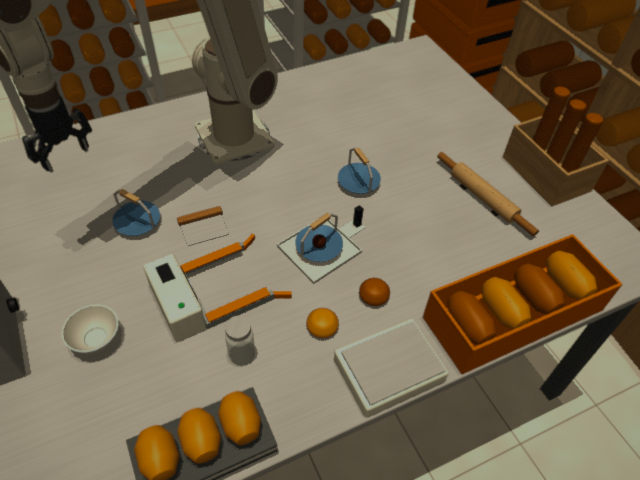

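View pics/top0.png

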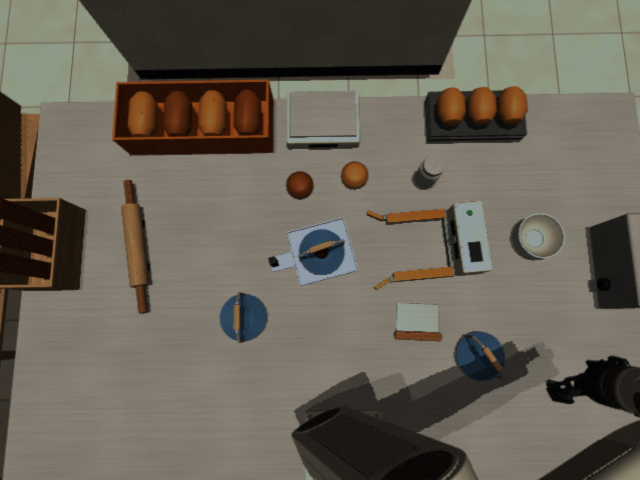

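The first two views show three hooped blue dishes, in the top picture at (321,252) on the tray with the ball, (243,317) left and (480,356) right. The base is below the bottom edge of that picture, so the farthest dish is the one on the tray. The tray post is at (274,261) and the station box at (470,238), with its orange rails opening to the left. Next I'll measure.

```bash
cat > h.py <<'E'
import numpy as np, cv2
from workcell import r
def snap(n):
    p=r.snapshot(n); return p
def proj(p,X):
    return cv2.projectPoints(np.asarray(X,float).reshape(-1,1,3),cv2.Rodrigues(p["R"])[0],p["t"],p["camera_matrix"],np.array(p["D"]))[0].reshape(-1,2)
def plane(p,uv,z):
    u=cv2.undistortPoints(np.asarray(uv,float).reshape(-1,1,2),p["camera_matrix"],np.array(p["D"])).reshape(-1,2)
    d=np.c_[u,np.ones(len(u))]@p["R"]; c=-p["R"].T@p["t"]
    return c+d*((z-c[2])/d[:,2])[:,None]
def tri(ps,uvs):
    A=[];b=[]
    for p,uv in zip(ps,uvs):
        c=-p["R"].T@p["t"]; d=plane(p,[uv],0)[0]-c; d/=np.linalg.norm(d)
        M=np.eye(3)-np.outer(d,d); A.append(M); b.append(M@c)
    return np.linalg.lstsq(np.vstack(A),np.hstack(b),rcond=None)[0]
def T2(pose,X):  # pose x,y,yaw
    x,y,a=pose; X=np.asarray(X,float); c,s=np.cos(a),np.sin(a)
    return np.c_[x+c*X[:,0]-s*X[:,1],y+s*X[:,0]+c*X[:,1],X[:,2]]
E
python3 - <<'E'
from h import *
T=snap("top");S=snap("scene")
np.set_printoptions(precision=4,suppress=True)
for n,a,b in (("post",(274,261),(358,217)),("grip",(320,247),(319,220)),("ball",(321,252),(320,241))): print(n,tri([T,S],[a,b]))
for q in ("station","tray","tray_post","dish_grip"):
    for p,n in((T,"T"),(S,"S")):
        o=r.outline_of(q,p); print(q,n,[(d["extent"],round(d["conf"],2)) for d in o][:4])
        if o and q=="tray":
            for d in o[:3]:
                m=d["pixels"].astype(np.uint8); c=max(cv2.findContours(m,0,1)[0],key=cv2.contourArea)
                rc=cv2.minAreaRect(plane(T,c.reshape(-1,2),.011)[:,:2].astype(np.float32)) if n=="T" else 0; print(rc)
# orange guides in top
I=T["image"]; hsv=cv2.cvtColor(I,cv2.COLOR_RGB2HSV)
m=((hsv[...,0]<18)&(hsv[...,1]>190)&(hsv[...,2]>90)).astype(np.uint8)
m[:, :360]=0;m[:,460:]=0;m[:195]=0;m[295:]=0
n,l,st,c=cv2.connectedComponentsWithStats(m)
for i in range(1,n):
    if st[i,4]<40: continue
    ys,xs=np.where((l==i)); W=plane(T,np.c_[xs,ys],.03)
    print(st[i],cv2.minAreaRect(W[:,:2].astype(np.float32)))
    k=xs>396
    W=W[k];d=cv2.fitLine(W[:,:2].astype(np.float32),cv2.DIST_HUBER,0,.001,.001).ravel(); print(d,np.degrees(np.arctan2(d[1],d[0])), W[:,1].min())
    cv2.imwrite("x.png",m*255)
ax=plane(T,[[300,240],[360,290]],0.0);print(ax)
c=cv2.resize(I[150:300,250:510],None,fx=3,fy=3,interpolation=cv2.INTER_CUBIC);cv2.imwrite("pics/crop1.png",c[:,:,::-1])
E
```

```text
post [0.4747 0.1725 0.0325]
grip [0.4976 0.0484 0.1029]
ball [0.4986 0.0503 0.0214]
station T [([364.7, 202.6, 128.6, 87.8], 0.82), ([342.2, 163.2, 26.4, 25.1], 0.59)]
station S [([142.3, 232.0, 155.7, 108.5], 0.56)]
tray T [([268.7, 217.5, 89.1, 66.2], 0.93), ([518.3, 210.4, 48.2, 47.7], 0.7)]
((0.4957379698753357, 0.07904034852981567), (0.1508704274892807, 0.2260086089372635), 14.072747230529785)
((0.5368193984031677, -0.5418745875358582), (0.1197628527879715, 0.12080486863851547), 84.97745513916016)
tray S [([276.4, 205.1, 87.7, 81.0], 0.57)]
0
tray_post T [([267.9, 216.1, 86.2, 70.6], 0.7), ([285.5, 171.6, 26.2, 27.5], 0.47)]
tray_post S [([277.9, 208.2, 87.6, 74.4], 0.68), ([62.3, 306.0, 56.5, 46.3], 0.41)]
dish_grip T [([220.8, 293.6, 46.3, 49.7], 0.85), ([293.4, 229.4, 54.0, 47.1], 0.77), ([458.3, 330.5, 48.6, 48.7], 0.73)]
dish_grip S [([341.6, 148.5, 41.7, 46.5], 0.96), ([112.6, 190.0, 48.1, 45.2], 0.72), ([296.4, 212.9, 46.7, 47.5], 0.66)]
[387 210  57  12 441] ((0.5906166434288025, -0.20371726155281067), (0.021659085527062416, 0.14997492730617523), 4.386160373687744)
[ 0.0792 -0.9969  0.5914 -0.216 ] -85.45989 -0.27784482319427156
[395 267  58  13 373] ((0.4348047971725464, -0.2171216905117035), (0.021555893123149872, 0.14709605276584625), 5.34102201461792)
[ 0.0648 -0.9979  0.4358 -0.2128] -86.28327 -0.2911090351663144
[[ 0.5349  0.1056  0.    ]
 [ 0.3976 -0.0531  0.    ]]
```

View pics/crop1.png

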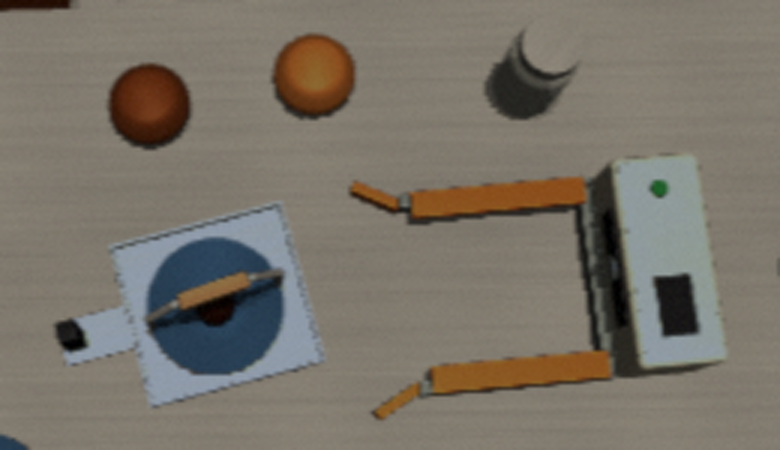

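The close crop confirms it. The dish on the tray holds the ball at crop (215,310), the hoop lies along the tray axis, the post is at (70,335), and the rails open toward the tray. Now I'll fit the tray and station poses and check them with wireframe overlays.

```bash
cat > m.py <<'E'
from h import *
def box(x0,x1,y0,y1,z):return [[x0,y0,z],[x1,y0,z],[x1,y1,z],[x0,y1,z],[x0,y0,z]]
TRAY=[box(-.08,.08,-.075,.075,.011),box(-.08,.08,-.075,.075,0),box(-.139,-.121,-.009,.009,.07)]
STA=[box(-.08,.085,.066,.078,.03),box(-.08,.085,-.078,-.066,.03),[[.081,-.1,0],[.081,.1,0]],[[.168,-.1,.088],[.168,.1,.088]],[[-.08,.078,.03],[-.12,.1,.03]],[[-.08,-.078,.03],[-.12,-.1,.03]]]
a=np.linspace(0,2*np.pi,40)
DISH=[np.c_[.061*np.cos(a),.061*np.sin(a),.024+0*a].tolist(),box(-.03,.03,-.007,.007,.11),[[-.059,0,.02],[-.03,0,.103]],[[.059,0,.02],[.03,0,.103]]]
def draw(img,p,pose,model,col,k,off):
    for pl in model:
        uv=(proj(p,T2(pose,pl))-off+.5)*k-.5
        cv2.polylines(img,[np.round(uv*8).astype(np.int32)],False,col,1,cv2.LINE_AA,3)
E
python3 - <<'E'
from m import *
from scipy.optimize import least_squares as LS
np.set_printoptions(precision=4,suppress=True)
T=snap("top");S=snap("scene")
cr=lambda P:np.array(P,float)/3+[250-.33,150-.33]
tc=plane(T,cr([(110,247),(280,205),(324,360),(152,405)]),.011)[:,:2]  # -x+y,+x+y,+x-y,-x-y
m=np.array([[-.08,.075,.011],[.08,.075,.011],[.08,-.075,.011],[-.08,-.075,.011]])
f=LS(lambda q:(T2(q,m)[:,:2]-tc).ravel(),[.5,.05,-1.4]);tray=f.x;print("tray",tray,np.degrees(tray[2]),f.fun)
# orange rail
far=plane(T,cr([(692,154),(727,358)]),.088)[:,:2]
h=np.radians(-85.1);e=np.array([np.cos(h),np.sin(h)]);n=np.array([-e[1],e[0]])
mid=np.array([(0.5906+.4348)/2,(-.2037-.2171)/2])
print("far x extents rel mid",(far-mid)@e,(far-mid)@n)
o=mid+e*(((far-mid)@e).mean()-.168);sta=[o[0],o[1],h];print("sta",sta)
dish=[*tri([T,S],[(320,247),(319,220)])[:2],tray[2]]
out=[]
for p,o0,k in((T,(250,150),3),(S,(130,200),3)):
    w=p["image"][o0[1]:o0[1]+150,o0[0]:o0[0]+260]
    c=np.ascontiguousarray(cv2.resize(w,None,fx=k,fy=k,interpolation=cv2.INTER_CUBIC)[:,:,::-1])
    draw(c,p,tray,TRAY,(0,0,255),k,np.array(o0));draw(c,p,sta,STA,(255,0,0),k,np.array(o0));draw(c,p,dish,DISH,(0,255,0),k,np.array(o0));out.append(c)
cv2.imwrite("pics/ov1.png",cv2.resize(np.vstack(out),None,fx=.66,fy=.66,interpolation=cv2.INTER_AREA))
E
```

```text
tray [ 0.5027  0.0467 -1.327 ] -76.03090995111346 [ 0.0008  0.0009  0.0033 -0.0011 -0.0014 -0.0014 -0.0027  0.0017]
far x extents rel mid [0.1562 0.1574] [ 0.0868 -0.0876]
sta [np.float64(0.5117405156419097), np.float64(-0.1992080992403038), np.float64(-1.4852751934471744)]
```

View pics/ov1.png

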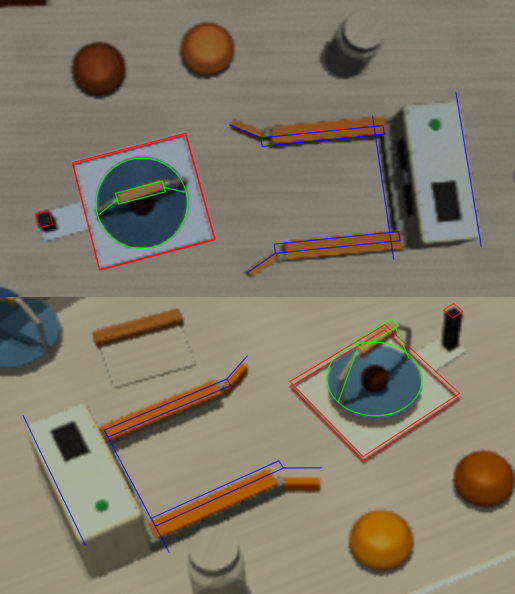

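```bash
python3 - <<'E'
from m import *
np.set_printoptions(precision=4,suppress=True)
T=snap("top");S=snap("scene")
h=np.radians(-85.1)
for p,n,roi in((T,"T",(380,195,460,295)),(S,"S",(175,235,300,330))):
    x0,y0,x1,y1=roi; k=6
    im=cv2.resize(p["image"][y0:y1,x0:x1],None,fx=k,fy=k,interpolation=cv2.INTER_CUBIC).astype(int)
    m=((im[...,0]-im[...,2])>75).astype(np.uint8)
    num,l,st,c=cv2.connectedComponentsWithStats(m)
    for i in range(1,num):
        if st[i,4]<5000: continue
        ys,xs=np.where(l==i); uv=np.c_[(xs+.5)/k-.5+x0,(ys+.5)/k-.5+y0]
        for z in (.024,.03):
            W=plane(p,uv,z)[:,:2]; 
            s=(W-[.5117,-.1992])@np.array([[np.cos(h),-np.sin(h)],[np.sin(h),np.cos(h)]])
            b=np.round(s[:,0]/.002); res=[]
            sgn=np.sign(s[:,1].mean())
            for q in np.unique(b):
                if -.05<q*.002<.07: v=(sgn*s[b==q,1]); res.append((q*.002,sgn*v.min(),sgn*v.max()))
            res=np.array(res); pf=np.polyfit(res[:,0],res[:,1],1); pg=np.polyfit(res[:,0],res[:,2],1)
            print(n,z,"inner: slope deg %.2f y0 %.4f | outer %.2f %.4f"%(np.degrees(pf[0]),pf[1],np.degrees(pg[0]),pg[1]),"x range",s[:,0].min().round(4),s[:,0].max().round(4))
# scene box far top edge corners
for q,u in(("S far",[(23,415),(82,540)]),):
    pass
E
```

```text
T 0.024 inner: slope deg -0.53 y0 0.0691 | outer -0.55 0.0916 x range -0.0643 0.0904
T 0.03 inner: slope deg -0.51 y0 0.0679 | outer -0.53 0.0903 x range -0.0652 0.0887
T 0.024 inner: slope deg -0.49 y0 -0.0651 | outer -0.69 -0.0873 x range -0.0648 0.089
T 0.03 inner: slope deg -0.49 y0 -0.0657 | outer -0.67 -0.0877 x range -0.0658 0.0873
S 0.024 inner: slope deg -0.55 y0 -0.0638 | outer -0.49 -0.0902 x range -0.0676 0.0878
S 0.03 inner: slope deg -0.62 y0 -0.0592 | outer -0.50 -0.0856 x range -0.0659 0.0887
S 0.024 inner: slope deg -0.47 y0 0.0661 | outer -0.50 0.0920 x range -0.0661 0.0899
S 0.03 inner: slope deg -0.48 y0 0.0699 | outer -0.56 0.0957 x range -0.0644 0.0908
```

```bash
cat >> m.py <<'E'
from scipy.spatial.transform import Rotation as Ro
STAP=[.514,-.2005,np.radians(-85.6)]
def st():
    s=r.get_state(); M=Ro.from_quat(s["tcp_rot"]).as_matrix(); zy=np.degrees(np.arctan2(M[1,2],M[0,2]))
    print("t %.2f"%s["time"],"tcp",s["tcp_pos"].round(4),"zyaw %.2f"%zy,"down",M[2,0].round(4),"F",s["force"].round(2),"op %.3f"%s["opening"],"j",s["joint_pos"].round(3)); return s,M,zy
def go(X,zyaw,s=None):
    "rows units to reach TCP X with jaw axis yaw: first rotate"
    s,M,zy=st(); a=(zyaw-zy+90)%180-90
    d=M.T@(np.array(X)-s["tcp_pos"])/.05
    sgn=np.sign(M[2,0]) # tool x down => turning +about tool x lowers yaw
    print("shift units(before turn) ",d.round(3)," turn units %.3f"%(-a/6),"(yaw %.1f deg)"%a)
    M2=Ro.from_euler("z",a,degrees=True).as_matrix()@M
    print("shift units(after turn) ",(M2.T@(np.array(X)-s["tcp_pos"])/.05).round(3))
E
python3 - <<'E'
from m import *
s,M,zy=st();print(M.round(3))
go([.4725,.1727,.2],-76+90)
E
```

```text
t 1.90 tcp [ 0.2038 -0.4566  0.2313] zyaw -65.95 down -1.0 F [-0.7  -0.12  0.91] op 0.999 j [-1.151  0.241  0.005  1.335  0.     1.571]
[[ 0.     0.913  0.408]
 [-0.     0.408 -0.913]
 [-1.     0.     0.   ]]
t 1.90 tcp [ 0.2038 -0.4566  0.2313] zyaw -65.95 down -1.0 F [-0.7  -0.12  0.91] op 0.999 j [-1.151  0.241  0.005  1.335  0.     1.571]
shift units(before turn)  [ 0.627 10.037 -9.303]  turn units -13.325 (yaw 79.9 deg)
shift units(after turn)  [ 0.627 10.912  8.259]
```

```bash
python3 -m jog '0 .836 -.775 0 60;0 .836 -.775 0 60;0 .836 -.775 0 60;0 .836 -.775 0 60;0 .836 -.775 0 60;0 .836 -.775 0 60;0 .836 -.775 0 60;0 .836 -.775 0 60;0 .836 -.775 0 60;0 .836 -.775 0 60;0 .836 -.775 0 60;0 .836 -.775 0 60' 40
python3 -m jog '0 0 0 -1 60;0 0 0 -1 60;0 0 0 -1 60;0 0 0 -1 60;0 0 0 -1 60;0 0 0 -1 60;0 0 0 -1 60;0 0 0 -1 60;0 0 0 -1 60;0 0 0 -1 60;0 0 0 -1 60;0 0 0 -1 60'
python3 -m jog '0 0 0 -1 60;0 0 0 -.325 60;0 0 0 0 60'
python3 - <<'E'
from m import *
go([.4725,.1727,.03],14)
W=snap("wrist");T=snap("top");S=snap("scene")
for p in (W,T,S): print([(np.round(d["centre"]),round(d["conf"],2)) for d in r.landmark_of("tray_post",p)],[(np.round(d["centre"]),round(d["conf"],2)) for d in r.landmark_of("dish_grip",p)])
c=np.ascontiguousarray(W["image"][:,:,::-1])
tp=[.5027,.0467,np.radians(-76.03)]
draw(c,W,tp,TRAY,(0,0,255),1,np.zeros(2));cv2.imwrite("pics/w1.png",c)
E
```

```text
time: 3.4
tcp_pos: [0.4729, 0.1745, 0.2315]
tcp_rot: [0.385, 0.593, -0.385, 0.594]
force: [1.5, -0.1, -0.8]
opening: 0.705
time: 4.9
tcp_pos: [0.4723, 0.1725, 0.2313]
tcp_rot: [-0.039, 0.706, 0.039, 0.706]
force: [-0.6, 0.2, -0.1]
opening: 0.702
time: 5.28
tcp_pos: [0.4723, 0.1725, 0.2313]
tcp_rot: [-0.086, 0.702, 0.086, 0.702]
force: [-0.0, 0.5, 0.5]
opening: 0.707
t 5.28 tcp [0.4723 0.1725 0.2313] zyaw 13.95 down -1.0 F [-0.03  0.53  0.48] op 0.707 j [0.35  0.246 0.012 1.337 0.    1.678]
shift units(before turn)  [4.026e+00 3.000e-03 4.000e-03]  turn units -0.009 (yaw 0.1 deg)
shift units(after turn)  [4.026e+00 3.000e-03 4.000e-03]
[(array([326., 200.]), 0.88)] [(array([318., 388.]), 0.89), (array([124.,  34.]), 0.64)]
[(array([276., 258.]), 0.62)] [(array([319., 249.]), 0.8), (array([491., 359.]), 0.72)]
[(array([360., 214.]), 0.55)] [(array([317., 220.]), 0.97), (array([130., 195.]), 0.76), (array([363., 158.]), 0.57)]
```

View pics/w1.png

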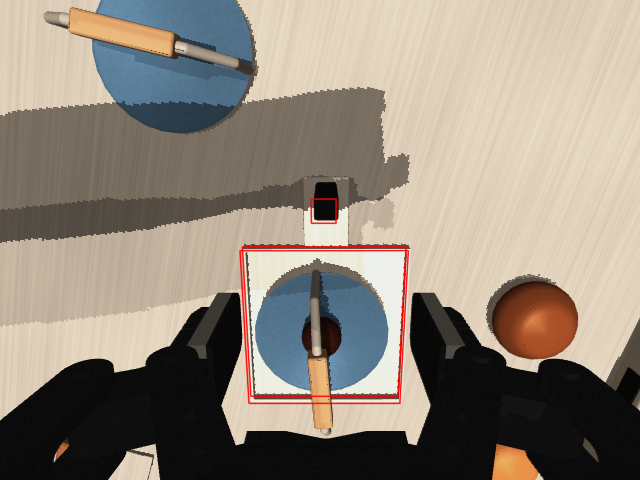

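The wrist view shows the post at about (326,200), which is about 10 px from the wireframe post top at (324,211). The tray outline agrees, with its rear edge at row 247 and its front edge about 5 px off. I'll triangulate with all three cameras before descending.

```bash
python3 - <<'E'
from m import *
np.set_printoptions(precision=4,suppress=True)
W=snap("wrist");T=snap("top");S=snap("scene")
print("wrist cam",-W["R"].T@W["t"],W["R"].round(3).tolist())
w=(326,200)
print("plane .05 W",plane(W,[w],.05),"T",plane(T,[(276,258),(274,261)],.05),"S",plane(S,[(360,214),(358,217)],.05))
print(tri([W,T,S],[w,(276,258),(360,214)]),tri([W,T,S],[w,(274,261),(358,217)]))
# dark blob of post in each image near expected location
for p,n in((W,"W"),(T,"T"),(S,"S")):
    c=proj(p,[[.4725,.1727,.05]])[0].round().astype(int); h=45 if n=="W" else 16
    g=p["image"][c[1]-h:c[1]+h,c[0]-h:c[0]+h].max(2); m=(g<50).astype(np.uint8)
    num,l,s,ce=cv2.connectedComponentsWithStats(m)
    for i in range(1,num):
        if s[i,4]>20: print(n,"blob box",s[i,:4]+[c[0]-h,c[1]-h,0,0],s[i,4])
    for tp in ([.5027,.0467,np.radians(-76.03)],):
        P=np.array([[x,y,z] for x in(-.139,-.121) for y in(-.009,.009) for z in(.004,.07)]); q=proj(p,T2(tp,P)); print(n,"model box",q.min(0),q.max(0)-q.min(0))
    for z in (.011,.003): print(n,"tray corners",proj(p,T2([.5027,.0467,np.radians(-76.03)],np.array([[-.08,.075,z],[.08,.075,z],[.08,-.075,z],[-.08,-.075,z]]))).round(1).tolist())
E
```

```text
wrist cam [0.4558 0.2428 0.374 ] [[0.97, 0.242, -0.0], [0.232, -0.932, 0.278], [0.067, -0.27, -0.961]]
plane .05 W [[0.4724 0.177  0.05  ]] T [[0.4798 0.1644 0.05  ]
 [0.4721 0.1695 0.05  ]] S [[0.4809 0.1743 0.05  ]
 [0.4879 0.1647 0.05  ]]
[0.4771 0.1724 0.0448] [0.4741 0.1729 0.0316]
W blob box [314 182  24  38] 874
W model box [310.6596 183.1768] [24.969  39.5245]
W tray corners [[407.8, 250.2], [399.1, 402.9], [248.4, 402.8], [239.4, 250.2]]
W tray corners [[406.2, 247.4], [397.9, 397.7], [249.7, 397.6], [241.1, 247.4]]
T blob box [266 245  17  32] 108
T model box [267.4327 255.9916] [11.4947 11.6271]
T tray corners [[286.0, 231.7], [343.4, 216.8], [358.2, 270.2], [299.7, 285.7]]
T tray corners [[286.3, 232.3], [343.3, 217.5], [358.0, 270.5], [299.9, 285.9]]
S blob box [353 205  11  22] 173
S model box [351.5073 202.8143] [11.8648 24.0279]
S tray corners [[361.6, 248.2], [312.9, 280.1], [275.9, 242.2], [323.8, 213.5]]
S tray corners [[361.3, 250.1], [312.8, 282.0], [275.9, 244.2], [323.7, 215.5]]
```

```bash
python3 - <<'E'
from m import *
go([.474,.173,.03],14)
E
```

```text
t 5.88 tcp [0.4723 0.1725 0.2313] zyaw 14.00 down -1.0 F [-0.16  0.17 -0.39] op 0.705 j [ 0.35   0.246  0.012  1.337 -0.     1.677]
shift units(before turn)  [4.026e+00 2.000e-03 3.500e-02]  turn units 0.000 (yaw -0.0 deg)
shift units(after turn)  [4.026e+00 2.000e-03 3.500e-02]
```

```bash
python3 -m jog '.2 0 .035 0 60;.4 0 0 0 60;.5 0 0 0 60;.5 0 0 0 60;.5 0 0 0 60;.5 0 0 0 50;.5 0 0 0 40;.4 0 0 0 36;.3 0 0 0 32;.2 0 0 0 30;0 0 0 0 26;0 0 0 0 24' 40
python3 -m jog '0 0 0 0 22;0 0 0 0 20;0 0 0 0 18;0 0 0 0 16;0 0 0 0 12;0 0 0 0 8;0 0 0 0 8'
python3 - <<'E'
from m import *
go([.504,-.071,.03],4.4)
W=snap("wrist");T=snap("top");S=snap("scene")
for p in (W,T,S): print([(np.round(d["centre"]),round(d["conf"],2)) for q in("tray_post","ball_center") for d in r.landmark_of(q,p)])
a=W["image"];b=cv2.resize(S["image"][150:320,130:400],(640,403));cv2.imwrite("pics/w2.png",cv2.resize(np.vstack([a,b]),None,fx=.66,fy=.66,interpolation=cv2.INTER_AREA)[:,:,::-1])
E
```

```text
time: 7.38
tcp_pos: [0.4746, 0.1731, 0.0319]
tcp_rot: [-0.086, 0.701, 0.086, 0.702]
force: [-0.2, 0.3, 0.7]
opening: 0.277
time: 8.25
tcp_pos: [0.4738, 0.1729, 0.0317]
tcp_rot: [-0.086, 0.702, 0.086, 0.702]
force: [-3.1, -0.3, 6.2]
opening: 0.206
t 8.25 tcp [0.4738 0.1729 0.0317] zyaw 13.98 down -1.0 F [-3.12 -0.34  6.2 ] op 0.206 j [ 0.35   0.429 -0.293  0.849  0.     1.677]
shift units(before turn)  [ 0.034 -4.88  -0.592]  turn units 1.597 (yaw -9.6 deg)
shift units(after turn)  [ 0.034 -4.91   0.228]
[(array([324., 334.]), 0.62)]
[(array([271., 259.]), 0.56), (array([321., 251.]), 0.47)]
[(array([361., 213.]), 0.74), (array([323., 242.]), 0.43), (array([322., 222.]), 0.27)]
```

View pics/w2.png

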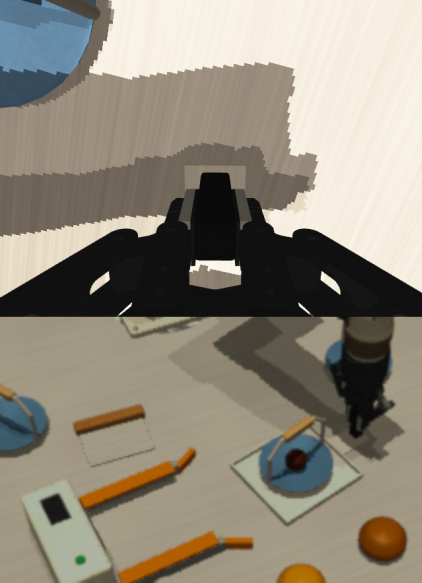

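The fingers hold the post (opening 17.6 mm, as expected). The scene crop shows the tray undisturbed and the ball in the middle of the dish at crop (297,460). Next I'll straighten the tray ahead of the mouth.

```bash
python3 -m jog '0 -.03 .009 .07 8;0 -.05 .014 .13 8;0 -.07 .02 .18 8;0 -.08 .022 .2 8;0 -.08 .022 .2 8;0 -.08 .022 .2 8;0 -.08 .022 .2 8;0 -.07 .02 .18 8;0 -.05 .014 .13 8;0 -.03 .009 .09 8;0 0 0 .02 8;0 0 0 0 8'
python3 - <<'E'
from m import *
go([.504,-.071,.03],4.4)
T=snap("top");S=snap("scene")
out=[]
s,M,zy=st();a=np.radians(zy-90);tray=[s["tcp_pos"][0]+.13*np.cos(a),s["tcp_pos"][1]+.13*np.sin(a),a];print(tray)
for p,o0,k in((T,(250,150),3),(S,(130,200),3)):
    w=p["image"][o0[1]:o0[1]+150,o0[0]:o0[0]+260]
    c=np.ascontiguousarray(cv2.resize(w,None,fx=k,fy=k,interpolation=cv2.INTER_CUBIC)[:,:,::-1])
    draw(c,p,tray,TRAY[:1],(0,0,255),k,np.array(o0));draw(c,p,STAP,STA,(255,0,0),k,np.array(o0));out.append(c)
cv2.imwrite("pics/ov2.png",cv2.resize(np.vstack(out),None,fx=.66,fy=.66,interpolation=cv2.INTER_AREA))
E
```

```text
time: 10.2
tcp_pos: [0.4887, 0.1437, 0.0317]
tcp_rot: [-0.027, 0.706, 0.027, 0.707]
force: [2.2, 2.7, 5.8]
opening: 0.203
t 10.20 tcp [0.4887 0.1437 0.0317] zyaw 4.35 down -1.0 F [2.2  2.69 5.77] op 0.203 j [ 0.286  0.436 -0.281  0.852 -0.     1.781]
shift units(before turn)  [ 0.035 -4.304 -0.021]  turn units -0.008 (yaw 0.0 deg)
shift units(after turn)  [ 0.035 -4.304 -0.025]
t 10.30 tcp [0.4887 0.1437 0.0317] zyaw 4.36 down -1.0 F [1.97 3.23 5.13] op 0.201 j [ 0.286  0.436 -0.281  0.852 -0.     1.781]
[np.float64(0.49859655363037697), np.float64(0.014047538603165488), np.float64(-1.4947381919500529)]
```

View pics/ov2.png

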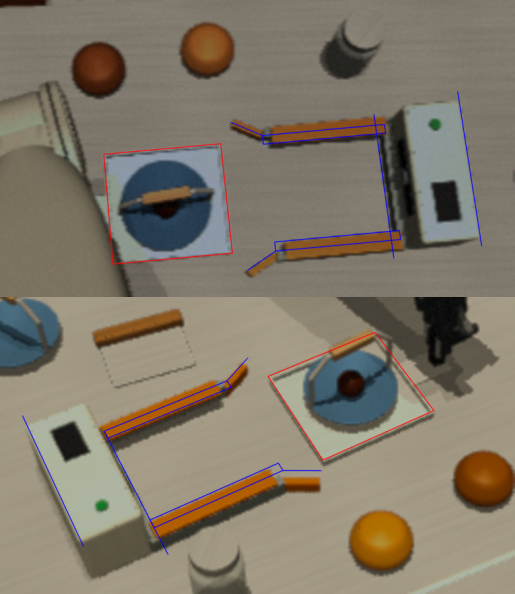

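```bash
python3 -m jog '0 -.05 0 0 8;0 -.1 -.005 0 8;0 -.15 -.006 0 8;0 -.2 -.006 0 8;0 -.2 -.005 0 8;0 -.2 0 0 8;0 -.15 0 0 8;0 -.1 0 0 8;0 -.08 0 0 8;0 -.05 0 0 8;0 0 0 0 8'
python3 - <<'E'
from m import *
s,M,zy=st();a=np.radians(zy-90);tray=[s["tcp_pos"][0]+.13*np.cos(a),s["tcp_pos"][1]+.13*np.sin(a),a]
h=STAP[2];d=np.array(tray[:2])-STAP[:2];print("in station x %.4f y %.4f"%(d@[np.cos(h),np.sin(h)],d@[-np.sin(h),np.cos(h)]))
T=snap("top");S=snap("scene")
out=[]
for p,o0 in((T,(330,185)),(S,(150,220))):
    w=p["image"][o0[1]:o0[1]+110,o0[0]:o0[0]+160]
    c=np.ascontiguousarray(cv2.resize(w,None,fx=4,fy=4,interpolation=cv2.INTER_CUBIC)[:,:,::-1])
    out.append(c)
cv2.imwrite("pics/ov3.png",cv2.resize(np.vstack(out),None,fx=.68,fy=.68,interpolation=cv2.INTER_AREA))
E
```

```text
time: 11.68
tcp_pos: [0.4917, 0.0803, 0.0317]
tcp_rot: [-0.026, 0.707, 0.027, 0.707]
force: [-0.8, 6.5, 7.2]
opening: 0.205
t 11.68 tcp [0.4917 0.0803 0.0317] zyaw 4.34 down -1.0 F [-0.77  6.55  7.15] op 0.205 j [ 0.161  0.419 -0.31   0.842  0.002  1.656]
in station x -0.1517 y -0.0008
```

View pics/ov3.png

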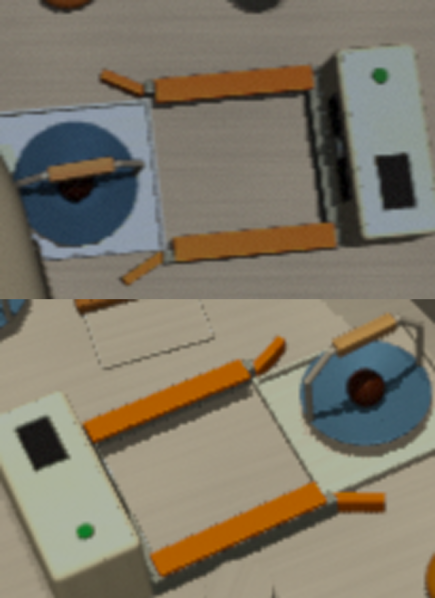

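The top crop shows the tray front between the rail ends at about (152,103) and (162,252), a little nearer the robot-side rail, with the ball centred. I'll nudge it 1 mm and continue.

```bash
python3 -m jog '0 -.03 .01 0 8;0 -.06 .01 0 8;0 -.08 0 0 8;0 -.08 0 0 8;0 -.08 0 0 8;0 -.06 0 0 8;0 -.03 0 0 8;0 0 0 0 8'
python3 - <<'E'
from m import *
s,M,zy=st();print(s["ft_torque"])
go([.504,-.071,.03],4.4)
E
```

```text
time: 12.78
tcp_pos: [0.4942, 0.0597, 0.0317]
tcp_rot: [-0.026, 0.707, 0.028, 0.707]
force: [-1.4, 7.2, 6.8]
opening: 0.204
t 12.78 tcp [0.4942 0.0597 0.0317] zyaw 4.35 down -1.0 F [-1.45  7.16  6.85] op 0.204 j [ 0.119  0.419 -0.311  0.841  0.002  1.614]
[ 1.1484639   0.12854611 -0.01636355]
t 12.78 tcp [0.4942 0.0597 0.0317] zyaw 4.35 down -1.0 F [-1.45  7.16  6.85] op 0.204 j [ 0.119  0.419 -0.311  0.841  0.002  1.614]
shift units(before turn)  [ 0.029 -2.621 -0.003]  turn units -0.008 (yaw 0.0 deg)
shift units(after turn)  [ 0.029 -2.621 -0.005]
```

```bash
python3 -m jog '0 -.05 0 0 8;0 -.1 0 0 8;0 -.15 0 0 8;0 -.2 0 0 8;0 -.2 0 0 8;0 -.2 0 0 8;0 -.2 0 0 8;0 -.2 0 0 8;0 -.2 0 0 8;0 -.15 0 0 8;0 -.1 0 0 8;0 -.05 0 0 8'
python3 - <<'E'
from m import *
go([.504,-.071,.03],4.4)
E
```

```text
time: 14.28
tcp_pos: [0.5008, -0.0297, 0.0317]
tcp_rot: [-0.026, 0.707, 0.028, 0.706]
force: [-1.0, 7.8, 8.4]
opening: 0.205
t 14.28 tcp [ 0.5008 -0.0297  0.0317] zyaw 4.36 down -1.0 F [-0.96  7.82  8.41] op 0.205 j [-0.061  0.425 -0.299  0.847  0.003  1.434]
shift units(before turn)  [ 0.032 -0.828  0.002]  turn units -0.006 (yaw 0.0 deg)
shift units(after turn)  [ 0.032 -0.828  0.001]
```

```bash
python3 -m jog '0 -.05 0 0 8;0 -.08 0 0 8;0 -.1 0 0 8;0 -.1 0 0 8;0 -.1 0 0 8;0 -.08 0 0 8;0 -.05 0 0 8;0 -.03 0 0 8;0 -.03 0 0 8;0 0 0 0 8'
python3 -m jog '0 -.03 0 0 8;0 -.03 0 0 8;0 -.03 0 0 8;0 -.03 0 0 8'
```

```text
time: 15.52
tcp_pos: [0.503, -0.0605, 0.0317]
tcp_rot: [-0.026, 0.707, 0.028, 0.706]
force: [-0.8, 7.5, 7.8]
opening: 0.209
time: 16.02
tcp_pos: [0.5034, -0.0662, 0.0317]
tcp_rot: [-0.026, 0.707, 0.028, 0.706]
force: [-0.8, 9.4, 8.7]
opening: 0.205
```

```bash
python3 -m jog '0 -.03 0 0 8;0 -.03 0 0 8'
python3 -m jog '0 -.03 0 0 8;0 -.03 0 0 8'
```

```text
time: 16.27
tcp_pos: [0.5037, -0.0692, 0.0317]
tcp_rot: [-0.026, 0.707, 0.028, 0.706]
force: [-0.6, 8.7, 9.6]
opening: 0.203
time: 16.52
tcp_pos: [0.5039, -0.0722, 0.0317]
tcp_rot: [-0.026, 0.707, 0.028, 0.706]
force: [-1.1, 8.8, 9.2]
opening: 0.208
```

```bash
python3 -m jog '0 -.03 0 0 8;0 -.03 0 0 8'
python3 -m jog '0 -.02 0 0 8;0 -.02 0 0 8'
```

```text
time: 16.77
tcp_pos: [0.504, -0.0748, 0.0317]
tcp_rot: [-0.026, 0.707, 0.029, 0.706]
force: [-0.2, 12.4, 9.3]
opening: 0.204
time: 17.02
tcp_pos: [0.504, -0.0749, 0.0317]
tcp_rot: [-0.025, 0.707, 0.03, 0.706]
force: [-0.8, 17.6, 10.4]
opening: 0.204
```

Contact with the stop at y ≈ -0.0748: the tool stopped and the force rose to 17.6 N. Now release the post, rise straight up and look.

```bash
python3 -m jog '0 0 0 0 20;0 0 0 0 26;0 0 0 0 34;0 0 0 0 42;-.3 0 0 0 46;-.7 0 0 0 46;-1 0 0 0 46;-1 0 0 0 46;-1 0 0 0 46;-.6 0 0 0 46;0 0 0 0 46'
python3 - <<'E'
from m import *
st()
W=snap("wrist");T=snap("top");S=snap("scene");np.set_printoptions(precision=4,suppress=True)
L=[]
for p in (W,T,S):
    print([(q,np.round(d["centre"],1),round(d["conf"],2)) for q in("tray_post","dish_grip","dish","ball_center") for d in r.landmark_of(q,p)])
    print(proj(p,[[.514,-.2045,.103]]))
out=[]
sta=[.514,-.2045,STAP[2]]
c=np.ascontiguousarray(W["image"][:,:,::-1]);draw(c,W,sta,TRAY,(0,0,255),1,np.zeros(2));draw(c,W,sta,STA,(255,0,0),1,np.zeros(2))
o0=(150,210);d=np.ascontiguousarray(cv2.resize(S["image"][210:340,130:303],(640,480),interpolation=cv2.INTER_CUBIC)[:,:,::-1])
cv2.imwrite("pics/w4.png",np.hstack([cv2.resize(c,(440,330)),cv2.resize(d,(360,330))]))
E
```

```text
time: 18.4
tcp_pos: [0.5065, -0.0788, 0.2654]
tcp_rot: [-0.028, 0.704, 0.027, 0.709]
force: [-0.0, -0.3, 0.8]
opening: 0.539
t 18.40 tcp [ 0.5065 -0.0788  0.2654] zyaw 4.40 down -1.0 F [-0.05 -0.28  0.8 ] op 0.539 j [-0.154  0.248  0.103  1.418 -0.     1.34 ]
[('tray_post', array([319.6, 186.7]), 0.74), ('tray_post', array([493.7, 348. ]), 0.33), ('dish_grip', array([314.1, 356.3]), 0.88), ('dish', array([319.3, 301.2]), 0.7), ('ball_center', array([318.9, 313.8]), 0.94)]
[[320.6524 362.0278]]
[('tray_post', array([368.4, 245.2]), 0.56), ('dish_grip', array([237.4, 319.3]), 0.64), ('dish_grip', array([489.9, 359.3]), 0.56), ('dish_grip', array([368.3, 245.7]), 0.49), ('dish', array([478.5, 358.8]), 0.89), ('dish', array([243. , 318.7]), 0.63)]
[[422.7816 239.074 ]]
[('tray_post', array([276.8, 252.2]), 0.86), ('tray_post', array([229.5, 278.2]), 0.67), ('dish_grip', array([361.1, 158.2]), 0.86), ('dish_grip', array([128.2, 197.7]), 0.84), ('dish_grip', array([225.5, 257.4]), 0.73), ('dish', array([229.6, 282.4]), 0.69), ('dish', array([140.5, 222.3]), 0.67), ('dish', array([355., 179.]), 0.58), ('ball_center', array([230.2, 277. ]), 0.73)]
[[223.2024 258.7123]]
```

View pics/w4.png

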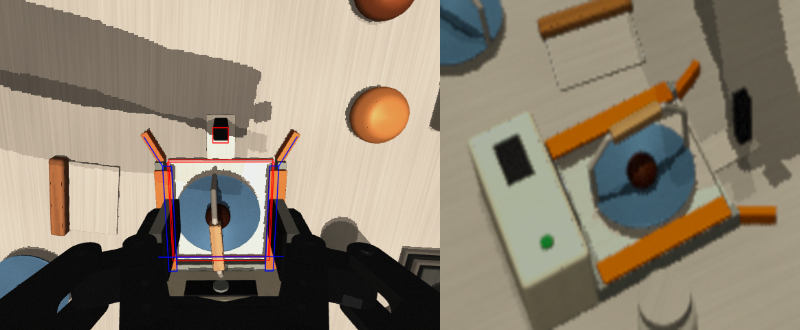

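The wrist view shows the tray home between the rails, with the outline matching and the rear edge at row 160. The ball is centred at (217,215), and the hoop lies nearly along the slot. Now measure the grip's position and yaw.

```bash
python3 - <<'E'
from m import *
np.set_printoptions(precision=4,suppress=True)
W=snap("wrist");S=snap("scene");T=snap("top")
def wood(p,x0,y0,x1,y1):
    im=p["image"][y0:y1,x0:x1]; h=cv2.cvtColor(im,cv2.COLOR_RGB2HSV)
    m=((h[...,0]>8)&(h[...,0]<24)&(h[...,1]>85)&(h[...,2]>110)).astype(np.uint8)
    n,l,s,c=cv2.connectedComponentsWithStats(m);i=1+s[1:,4].argmax();ys,xs=np.where(l==i);print("box",s[i]+[x0,y0,0,0,0]);return np.c_[xs+x0,ys+y0]
for p,b in((W,(285,320,345,410)),(S,(195,240,245,275))):
    uv=wood(p,*b); print("uv mean",uv.mean(0).round(1)); X=plane(p,uv,.105)[:,:2]
    rc=cv2.minAreaRect(X.astype(np.float32)); d=cv2.fitLine(X.astype(np.float32),2,0,.001,.001).ravel(); print(rc,"line yaw",np.degrees(np.arctan2(d[1],d[0])),"mean",X.mean(0))
print("tri",tri([W,S],[(314.1,356.3),(225.5,257.4)]))
# dish center & ball
print("ball W",plane(W,[(318.9,313.8)],.028),"S",plane(S,[(230.2,277)],.028), "dishlm",plane(W,[(319.3,301.2)],.003),plane(S,[(229.6,282.4)],.003))
im=W["image"].astype(int);m=((im[...,2]-im[...,0])>20).astype(np.uint8);m[:240]=0
n,l,s,c=cv2.connectedComponentsWithStats(m);i=1+s[1:,4].argmax();print("blue",s[i],c[i])
ct=np.vstack([q.reshape(-1,2) for q in cv2.findContours((l==i).astype(np.uint8),0,1)[0]]);hull=cv2.convexHull(ct).reshape(-1,2)
print("circle",cv2.minEnclosingCircle(plane(W,hull,.021)[:,:2].astype(np.float32)))
E
```

```text
box [ 308  331   22   68 1135]
uv mean [318.6 364.5]
((0.5097433924674988, -0.20298972725868225), (0.014119734987616539, 0.060729093849658966), 8.824522018432617) line yaw -81.29812 mean [ 0.5095 -0.2024]
box [195 242  47  26 482]
uv mean [218.1 254.4]
((0.5013660788536072, -0.21326616406440735), (0.034011971205472946, 0.11586759239435196), 4.739382266998291) line yaw -86.20365 mean [ 0.499  -0.2111]
tri [ 0.5066 -0.1984  0.0972]
ball W [[ 0.5081 -0.1968  0.028 ]] S [[ 0.516  -0.1951  0.028 ]] dishlm [[ 0.508  -0.1954  0.003 ]] [[ 0.5129 -0.1978  0.003 ]]
blue [ 319  257   64  112 4594] [350.2701 310.6273]
circle ((0.5155335664749146, -0.20078834891319275), 0.06055716797709465)
```

```bash
python3 - <<'E'
from m import *
go([.5105,-.202,.084],8.7)
E
```

```text
t 19.30 tcp [ 0.5049 -0.0785  0.2613] zyaw 4.40 down -1.0 F [ 0.42 -0.28  0.7 ] op 0.540 j [-0.154  0.252  0.098  1.417 -0.     1.34 ]
shift units(before turn)  [ 3.547 -2.472 -0.078]  turn units -0.716 (yaw 4.3 deg)
shift units(after turn)  [ 3.547 -2.459 -0.263]
```

```bash
python3 -m jog '0 0 0 -.716 44;0 -.3 -.03 0 44;0 -.6 -.063 0 44;0 -.66 -.07 0 44;0 -.6 -.07 0 44;0 -.3 -.03 0 44;.5 0 0 0 44;.7 0 0 0 44;.3 0 0 0 44;0 0 0 0 44'
python3 - <<'E'
from m import *
np.set_printoptions(precision=4,suppress=True)
go([.5105,-.202,.084],8.7)
W=snap("wrist");T=snap("top");S=snap("scene")
for p in (W,S):
    print([(q,np.round(d["centre"],1),round(d["conf"],2)) for q in("dish_grip","ball_center") for d in r.landmark_of(q,p)])
dish=[.5105,-.202,np.radians(-81.3)]
c=np.ascontiguousarray(W["image"][:,:,::-1]);D2=[np.array(x)+[0,0,.003] for x in DISH];draw(c,W,dish,D2,(0,255,0),1,np.zeros(2))
d=np.ascontiguousarray(cv2.resize(S["image"][200:330,150:300],None,fx=4,fy=4,interpolation=cv2.INTER_CUBIC)[:,:,::-1]);draw(d,S,dish,D2,(0,255,0),4,np.array([150,200]))
cv2.imwrite("pics/w5.png",np.hstack([cv2.resize(c,(430,322)),cv2.resize(d,(370,322))]))
E
```

```text
time: 20.55
tcp_pos: [0.5098, -0.2017, 0.1854]
tcp_rot: [-0.053, 0.706, 0.054, 0.704]
force: [-0.0, 0.2, -0.2]
opening: 0.518
t 20.55 tcp [ 0.5098 -0.2017  0.1854] zyaw 8.69 down -1.0 F [-0.05  0.2  -0.17] op 0.518 j [-0.377  0.361  0.05   1.263  0.     1.042]
shift units(before turn)  [ 2.029 -0.01   0.017]  turn units -0.001 (yaw 0.0 deg)
shift units(after turn)  [ 2.029 -0.01   0.017]
[('dish_grip', array([321.2, 242.7]), 0.84), ('ball_center', array([326.1, 211.7]), 0.86)]
[('dish_grip', array([128.2, 195.9]), 0.96), ('dish_grip', array([363.2, 155.3]), 0.95), ('dish_grip', array([222.7, 259.4]), 0.66)]
```

View pics/w5.png

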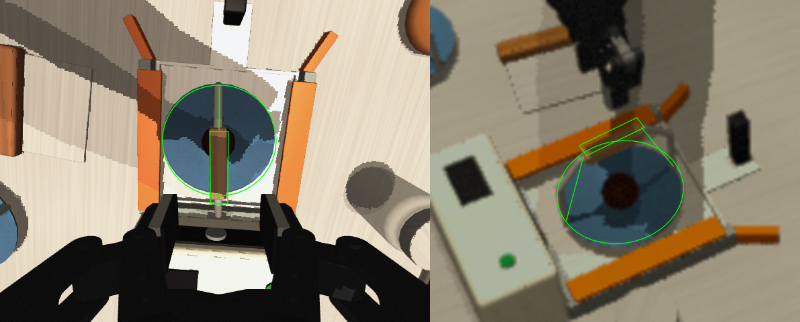

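The wrist overlay fits the dish and grip to within about 2 px (grip centre at (219,165)), and the fingers sit symmetrically either side. The scene overlay keeps its earlier bias of a few mm. Descend and close gently.

```bash
python3 -m jog '.15 0 .01 0 44;.3 0 0 0 40;.4 0 0 0 36;.4 0 0 0 34;.4 0 0 0 32;.25 0 0 0 30;.13 0 0 0 28;0 0 0 0 26;0 0 0 0 24;0 0 0 0 22' 50
python3 -m jog '0 0 0 0 21;0 0 0 0 20;0 0 0 0 19;0 0 0 0 18;0 0 0 0 17;0 0 0 0 16;0 0 0 0 15;0 0 0 0 14;0 0 0 0 13;0 0 0 0 10;0 0 0 0 6;0 0 0 0 4'
python3 - <<'E'
from m import *
st()
for n in("wrist","scene"):
    p=snap(n);print([(q,np.round(d["centre"],1),round(d["conf"],2)) for q in("dish_grip","ball_center","tray_post") for d in r.landmark_of(q,p)])
E
```

```text
time: 22.15
tcp_pos: [0.5115, -0.2022, 0.0856]
tcp_rot: [-0.054, 0.705, 0.053, 0.706]
force: [0.4, -0.5, 0.6]
opening: 0.261
time: 23.65
tcp_pos: [0.5109, -0.2019, 0.0848]
tcp_rot: [-0.054, 0.705, 0.054, 0.705]
force: [-2.2, -0.1, -0.4]
opening: 0.154
t 23.65 tcp [ 0.5109 -0.2019  0.0848] zyaw 8.70 down -1.0 F [-2.18 -0.07 -0.43] op 0.154 j [-0.376  0.442 -0.105  1.024  0.     1.043]
[('dish_grip', array([325.5, 333.8]), 0.73)]
[('dish_grip', array([129.7, 197.9]), 0.76), ('dish_grip', array([228.4, 277.4]), 0.71), ('dish_grip', array([226.8, 257.5]), 0.62), ('dish_grip', array([362.9, 158.9]), 0.58), ('ball_center', array([322.3, 326. ]), 0.66), ('ball_center', array([227.1, 279.3]), 0.61), ('ball_center', array([241.4, 352.4]), 0.34), ('tray_post', array([274.9, 253.3]), 0.97)]
```

```bash
python3 -m jog '-.03 0 0 0 4;-.07 0 0 0 4;-.12 0 0 0 4;-.17 0 0 0 4;-.2 0 0 0 4;-.22 0 0 0 4;-.22 0 0 0 4;-.2 0 0 0 4;-.18 0 0 0 4;-.15 0 0 0 4;-.12 0 0 0 4;-.07 0 0 0 4'
python3 -m jog '-.05 0 0 0 4;-.02 0 0 0 4;0 0 0 0 4;0 0 0 0 4;0 0 0 0 4'
python3 - <<'E'
from m import *
s,M,zy=st()
go([.5125,-.2035,s["tcp_pos"][2]],94.4);go([.5125,-.2035,s["tcp_pos"][2]],-85.6)
W=snap("wrist");S=snap("scene")
for p in(W,S): print([(q,np.round(d["centre"],1),round(d["conf"],2)) for q in("dish_grip","ball_center","tray_post") for d in r.landmark_of(q,p)])
cv2.imwrite("pics/w6.png",np.hstack([cv2.resize(W["image"],(430,322)),cv2.resize(S["image"][180:330,150:323],(370,322))])[:,:,::-1])
E
```

```text
time: 25.55
tcp_pos: [0.511, -0.202, 0.1726]
tcp_rot: [-0.054, 0.705, 0.054, 0.705]
force: [-0.1, 0.2, -2.7]
opening: 0.154
time: 26.18
tcp_pos: [0.5109, -0.2019, 0.1756]
tcp_rot: [-0.054, 0.705, 0.054, 0.705]
force: [0.2, -0.0, -2.9]
opening: 0.152
t 26.18 tcp [ 0.5109 -0.2019  0.1756] zyaw 8.70 down -1.0 F [ 0.17 -0.01 -2.92] op 0.152 j [-0.376  0.367  0.033  1.238  0.     1.043]
t 26.18 tcp [ 0.5109 -0.2019  0.1756] zyaw 8.70 down -1.0 F [ 0.17 -0.01 -2.92] op 0.152 j [-0.376  0.367  0.033  1.238  0.     1.043]
shift units(before turn)  [-0.    -0.036  0.027]  turn units -14.283 (yaw 85.7 deg)
shift units(after turn)  [ 0.    -0.03  -0.034]
t 26.18 tcp [ 0.5109 -0.2019  0.1756] zyaw 8.70 down -1.0 F [ 0.17 -0.01 -2.92] op 0.152 j [-0.376  0.367  0.033  1.238  0.     1.043]
shift units(before turn)  [-0.    -0.036  0.027]  turn units -14.283 (yaw 85.7 deg)
shift units(after turn)  [ 0.    -0.03  -0.034]
[('dish_grip', array([322.7, 335.3]), 0.78), ('ball_center', array([321.5, 335.7]), 0.61), ('tray_post', array([346.9,   4.5]), 0.84)]
[('dish_grip', array([224.5, 285.7]), 0.69), ('dish_grip', array([217.2, 229.9]), 0.67), ('dish_grip', array([128.4, 195. ]), 0.6), ('ball_center', array([224. , 257.2]), 0.64), ('ball_center', array([273.6, 250.6]), 0.25), ('tray_post', array([275.4, 252.6]), 0.57)]
```

View pics/w6.png

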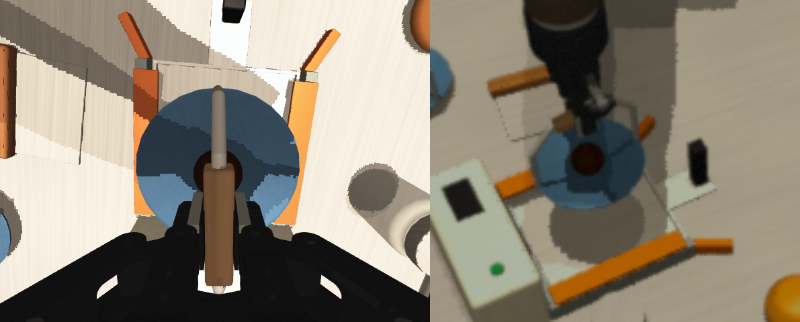

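The dish is up 91 mm with the ball in its middle, and the tray is still home (scene crop, dish at (588,160)). Now a slow quarter turn with eased starts and stops.

```bash
python3 -m jog '0 0 0 -.08 4;0 0 0 -.18 4;0 0 0 -.3 4;0 0 0 -.42 4;0 0 0 -.52 4;0 0 0 -.6 4;0 0 0 -.6 4;0 0 0 -.6 4;0 0 0 -.6 4;0 0 0 -.6 4;0 0 0 -.6 4;0 0 0 -.6 4'
python3 -m jog '0 0 0 -.6 4;0 0 0 -.6 4;0 0 0 -.6 4;0 0 0 -.6 4;0 0 0 -.6 4;0 0 0 -.6 4;0 0 0 -.6 4;0 0 0 -.6 4;0 0 0 -.55 4;0 0 0 -.5 4;0 0 0 -.45 4;0 0 0 -.4 4'
python3 -m jog '0 0 0 -.35 4;0 0 0 -.3 4;0 0 0 -.25 4;0 0 0 -.2 4;0 0 0 -.15 4;0 0 0 -.1 4;0 0 0 -.05 4;0 0 0 0 4;0 0 0 0 4'
python3 - <<'E'
from m import *
s,M,zy=st();go([.5125,-.2035,s["tcp_pos"][2]],94.4)
E
```

```text
time: 28.08
tcp_pos: [0.511, -0.202, 0.1758]
tcp_rot: [-0.26, 0.658, 0.26, 0.658]
force: [0.2, -0.3, -3.0]
opening: 0.151
time: 29.58
tcp_pos: [0.511, -0.202, 0.1758]
tcp_rot: [-0.47, 0.529, 0.47, 0.529]
force: [0.2, -0.3, -3.1]
opening: 0.153
time: 30.7
tcp_pos: [0.511, -0.202, 0.1758]
tcp_rot: [0.506, -0.493, -0.506, -0.493]
force: [0.1, -0.2, -2.3]
opening: 0.158
t 30.70 tcp [ 0.511  -0.202   0.1758] zyaw 91.50 down -1.0 F [ 0.15 -0.21 -2.31] op 0.158 j [-0.376  0.367  0.034  1.238 -0.    -0.403]
t 30.70 tcp [ 0.511  -0.202   0.1758] zyaw 91.50 down -1.0 F [ 0.15 -0.21 -2.31] op 0.158 j [-0.376  0.367  0.034  1.238 -0.    -0.403]
shift units(before turn)  [ 0.    -0.03  -0.031]  turn units -0.484 (yaw 2.9 deg)
shift units(after turn)  [ 0.    -0.028 -0.033]
```

```bash
python3 -m jog '0 0 0 -.06 4;0 0 0 -.1 4;0 0 0 -.13 4;0 0 0 -.1 4;0 0 0 -.06 4;0 0 0 -.03 4;0 0 0 0 4;0 0 0 0 4;0 0 0 0 4;0 0 0 0 4'
python3 - <<'E'
from m import *
np.set_printoptions(precision=4,suppress=True)
s,M,zy=st()
W=snap("wrist");S=snap("scene");T=snap("top")
for p in(W,S,T): print([(q,np.round(d["centre"],1),round(d["conf"],2)) for q in("dish_grip","ball_center","tray_post","shaker","bun","scraper") for d in r.landmark_of(q,p)])
sta=[.514,-.2045,STAP[2]];dish=[s["tcp_pos"][0],s["tcp_pos"][1],np.radians(zy-90)];D2=[np.array(x)+[0,0,.094] for x in DISH]
c=np.ascontiguousarray(cv2.resize(S["image"][190:330,150:336],None,fx=4,fy=4,interpolation=cv2.INTER_CUBIC)[:,:,::-1])
draw(c,S,dish,D2,(0,255,0),4,np.array([150,190]));draw(c,S,sta,[TRAY[0]],(0,0,255),4,np.array([150,190]))
cv2.imwrite("pics/w7.png",np.hstack([cv2.resize(W["image"],(400,300))[:,:,::-1],cv2.resize(c,(400,300))]))
E
```

```text
time: 31.95
tcp_pos: [0.511, -0.202, 0.1758]
tcp_rot: [-0.519, 0.481, 0.519, 0.481]
force: [-0.1, -0.4, -2.5]
opening: 0.152
t 31.95 tcp [ 0.511  -0.202   0.1758] zyaw 94.38 down -1.0 F [-0.08 -0.38 -2.53] op 0.152 j [-0.376  0.367  0.034  1.238 -0.    -0.453]
[('dish_grip', array([322.4, 335.2]), 0.7), ('tray_post', array([523.2, 227.2]), 0.71), ('bun', array([481.3, 437.2]), 0.68)]
[('dish_grip', array([220. , 232.3]), 0.85), ('dish_grip', array([362.4, 157.6]), 0.64), ('dish_grip', array([129.6, 197.7]), 0.64), ('ball_center', array([225.7, 254. ]), 0.66), ('tray_post', array([276.7, 254.9]), 0.81), ('shaker', array([240.4, 354.7]), 0.66), ('bun', array([324.4, 327. ]), 0.88), ('bun', array([375.3, 294.2]), 0.7), ('scraper', array([205.6, 230.4]), 0.58)]
[('dish_grip', array([429.7, 231.9]), 0.81), ('dish_grip', array([530.7, 238.9]), 0.69), ('dish_grip', array([235.2, 316.2]), 0.68), ('ball_center', array([421.5, 236.1]), 0.4), ('tray_post', array([370.3, 246.1]), 0.74), ('tray_post', array([353.8, 178.6]), 0.22), ('shaker', array([424., 178.]), 0.72), ('bun', array([354.5, 175.1]), 0.95), ('bun', array([300.9, 184.5]), 0.58), ('scraper', array([421. , 316.1]), 0.65)]
```

View pics/w7.png

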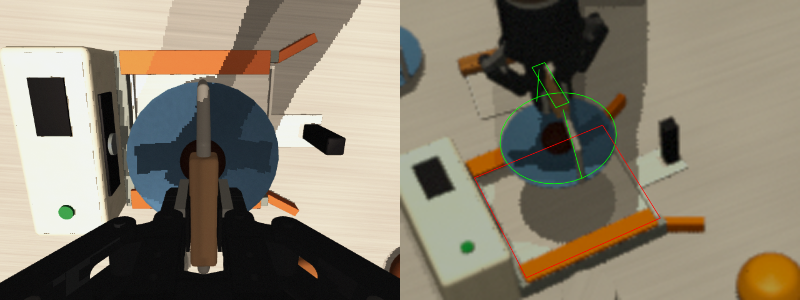

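```bash
python3 - <<'E'
from m import *
np.set_printoptions(precision=4,suppress=True)
st();W=snap("wrist");S=snap("scene");T=snap("top")
tray=[.504+.13*np.cos(STAP[2]),-.0749+.13*np.sin(STAP[2]),STAP[2]]
P=np.array([[x,y,z] for x in(-.139,-.121) for y in(-.009,.009) for z in(.004,.07)])
for p,n,h in((W,"W",60),(S,"S",16),(T,"T",14)):
    c=proj(p,[[.504,-.0749,.04]])[0].round().astype(int)
    x0,y0=max(c[0]-h,0),max(c[1]-h,0)
    m=(p["image"][y0:c[1]+h,x0:c[0]+h].max(2)<50).astype(np.uint8)
    s=cv2.connectedComponentsWithStats(m)[2]; i=1+s[1:,4].argmax(); q=proj(p,T2(tray,P))
    print(n,"blob",s[i,:4]+[x0,y0,0,0],"model",q.min(0),q.max(0)-q.min(0), "px/mm in slot dir",np.diff(proj(p,[[.504,-.0749,.04],[.504+.0767e-2,-.0749-.997e-2,.04]]),axis=0)/10)
E
```

```text
t 33.00 tcp [ 0.511  -0.202   0.1758] zyaw 94.38 down -1.0 F [-0.82 -0.23 -3.19] op 0.152 j [-0.376  0.367  0.034  1.238  0.    -0.453]
W blob [485 199  68  49] model [479.5261 197.2268] [71.2215 50.6687] px/mm in slot dir [[-1.4916  0.0007]]
S blob [271 246   9  20] model [269.1383 242.4925] [10.6163 24.2972] px/mm in slot dir [[-0.3644  0.1547]]
T blob [364 243   8  10] model [363.4561 242.2411] [ 9.7294 11.3852] px/mm in slot dir [[ 0.3817 -0.035 ]]
```

```bash
python3 - <<'E'
from m import *
np.set_printoptions(precision=1,suppress=True,linewidth=250)
W=snap("wrist");g=cv2.cvtColor(W["image"],cv2.COLOR_RGB2GRAY)
sta=[.514,-.2045,STAP[2]]
cam=T2([0,0,-STAP[2]],[(-W["R"].T@W["t"])-[.514,-.2045,0]])[0];print("cam in station",cam.round(3))
for y in(-.055,-.058,.055,.06):
    for lab,xs in(("front",np.arange(.066,.092,.001)),("rear",np.arange(-.095,-.066,.001))):
        uv=proj(W,T2(sta,np.c_[xs,0*xs+y,0*xs+.011])).astype(np.float32)
        v=cv2.remap(g,uv[:,0].copy(),uv[:,1].copy(),cv2.INTER_LINEAR).ravel()
        print(y,lab,"u %.0f-%.0f v %.0f"%(uv[0,0],uv[-1,0],uv[0,1]),"x from %d mm:"%round(xs[0]*1000),v)
E
```

```text
cam in station [-0.  -0.1  0.3]
-0.055 front u 225-189 v 135 x from 66 mm: [244 244 244 245 244 245 180  72  83 243 202 156  61  45  44  49 153 195 195 195 195 195 193 192 191 105]
-0.055 rear u 455-415 v 135 x from -95 mm: [120 119 121 120 119 119 119 119 119 120 119 120 126 154 161 146  71  89 153 160 160 160 160 160 160 159 161 161 161]
-0.058 front u 225-189 v 130 x from 66 mm: [244 244 244 244 244 243 150  87  82 230 243 223  82  41  43  47 142 194 195 196 197 197 196 196 193  97]
-0.058 rear u 455-415 v 130 x from -95 mm: [122 122 122 121 122 122 122 122 122 122 123 120 125 154 161 149  83  80 150 161 161 161 161 161 163 163 161 163 163]
0.055 front u 234-202 v 281 x from 66 mm: [101 100 104 103 101 102 102 103 101 100 102 102 101 103 101 102 103 101 102 102 100 102 101  98  99  98]
0.055 rear u 443-407 v 281 x from -95 mm: [220 218 184  75  60  61  60  61  61  61  62  60  60  61  60  60  62  61  61  60  61  60  60  61  61  62  62  62  63]
0.06 front u 235-202 v 287 x from 66 mm: [103 101 101 101 101 103 103 102 102 101 103 102 101 101 101 101 101 100 103 140 188 189 186 175 110 107]
0.06 rear u 443-406 v 287 x from -95 mm: [216 217 217 212 132  62  61  61  60  62  62  61  62  60  62  61  61  60  61  62  61  61  62  62  61  61  59  60  60]
```

```bash
python3 - <<'E'
from m import *
np.set_printoptions(precision=1,suppress=True,linewidth=250)
W=snap("wrist");I=W["image"]
sta=[.514,-.2045,STAP[2]]
for y in(-.079,-.081,-.084,-.087):
  for z in(.024,.03):
    xs=np.arange(-.096,-.056,.001)
    uv=proj(W,T2(sta,np.c_[xs,0*xs+y,0*xs+z])).astype(np.float32)
    v=cv2.remap(I,uv[:,0].copy(),uv[:,1].copy(),cv2.INTER_LINEAR).reshape(-1,3).astype(int)
    print(y,z,"u %.0f-%.0f v %.0f"%(uv[0,0],uv[-1,0],uv[0,1]),"R-B:",v[:,0]-v[:,2]);print("   gray",v.mean(1).astype(int))
E
```

```text
-0.079 0.024 u 465-406 v 98 R-B: [ 25  25  25  26  25  26  25  27  26  27  53  95 122  82  13  13  13  13  13  11  13  16  79 127 126 126 128 127 127 126 127 126 127 126 126 124 125 125 125 126]
   gray [117 119 118 116 117 116 118 116 115 115  96  81  87  78  86  86  81  84  81  85  82  85  76  92  93  93  91  91  92  90  91  91  92  93  91  92  91  91  91  91]
-0.079 0.03 u 468-407 v 98 R-B: [ 25  25  25  25  25  25  26  25  25  26  26  30  81 116 123  39  13  13  14  15  13  14  15  45 124 127 127 127 128 127 125 127 126 127 127 126 124 126 126 126]
   gray [118 118 117 119 119 116 117 115 118 116 115 114  81  88  89  74  89  90  87  88  89  89  89  78  90  93  93  92  91  92  91  92  91  93  93  91  92  91  92  91]
-0.081 0.024 u 466-406 v 95 R-B: [ 25  26  25  27  26  26  39  93 117 123 124 124 125  93  17  15  15  14  15  15  14  17  95 127 127 127 127 127 128 126 127 126 126 126 126 127 126 126 126 126]
   gray [115 114 113 112 112 110  89  76  85  89  91  91  91  83  90  92  92  92  93  92  93  91  78  91  92  92  92  91  92  93  92  92  92  93  91  91  92  93  93  92]
-0.081
[... 1035 characters left out ...]
91  91  91  90  92  92  92  91  94  92  91  93  90]
-0.087 0.024 u 466-406 v 85 R-B: [125 125 125 126 125 126 126 125 127 126 126 125 126  87  14  13  14  14  14  13  15  15  83 125 126 126 126 126 125 126 125 126 126 126 126 126 122  90  89  88]
   gray [89 89 89 90 90 91 91 91 90 91 91 91 92 82 93 93 92 92 91 92 92 92 86 92 93 92 91 91 92 91 92 92 93 92 92 92 90 62 62 63]
-0.087 0.03 u 469-408 v 85 R-B: [124 125 125 126 125 126 125 125 126 125 126 125 125 125 124  52  13  14  15  14  13  13  15  39 123 127 125 126 126 124 125 125 125 125 126 125 125 123  89  89]
   gray [89 89 90 88 89 90 90 90 90 91 91 91 92 91 91 80 94 92 92 91 92 91 93 86 89 92 93 91 91 93 91 92 91 92 92 92 91 90 61 61]
```

The tray's centre and the rail mouth are offset by the same amount in the wrist frame (-2.6 and -2.8 mm), so the tray is home to within about 0.2 mm. Now I'll hand in.

```bash
python3 - <<'E'
from m import *
st();print(r.close_job())
E
```

```text
t 33.25 tcp [ 0.511  -0.202   0.1758] zyaw 94.38 down -1.0 F [ 0.35 -0.83 -3.37] op 0.155 j [-0.376  0.367  0.034  1.238  0.    -0.453]
the job is handed in; nothing more can be done
None
```

The job was handed in at 33.3 s of the allowed 61 s, with the arm still holding the dish over the tray. No verdict is given.

**What I did:** I gripped the tray by its post, straightened it, and slid it along the counter into the slot. It met the stop with the force rising to 17.6 N. I then gripped the hoop, lifted the dish 91 mm straight up, and turned it about 86° so that the hoop stands square across the slot.

**Last checks:**
- **Dish:** the tool points straight down and is steady. The jaw axis reads 94.38° against the 94.4° I worked out for square. The ball shows in the middle of the dish.
- **Tray:** the wrist picture puts its rear edge level with the rail mouth to about 0.2 mm, so it is home.
- **Other items:** the buns, shaker and scraper show where they were to within a few pixels. I did not re-measure the bowl and pin at the end; the arm never went near them.

**Disagreements:**
- **Post position:** the wrist camera put the post about 2.5 mm farther back than the tool's position at the stop. I take that as the post sitting off-centre in the pads, since a similar offset showed before I gripped it.
- **Scene camera overlays:** these were off by a few mm throughout, so I relied on the wrist camera and the contact force for the fine work.

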